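# Load a ball bearing into the spring magazine

## Robot

A 7-joint arm with a two-finger parallel gripper is mounted at the origin on a cart in front of the work surface, level with it; the furniture and walls round the work are solid. World frame = base frame: x ahead of the robot, y to its left, z up, the work surface at z = 0. Lengths are in mm, angles in rad, forces in N, time in s.
With the tool pointing down it reaches from about 350 to 900 mm from the base axis. Payload 8.1 kg.
Tool frame: the origin (TCP) lies at the very end of the fingers, on their centre line; the grasp point (between the pads) lies 19 mm behind it; z points along the fingers, y is the line along which they close (so a half turn about z gives the same grasp; the last joint's range is limited). The gripper opens to 85 mm and grips with 20 to 120 N. Pads are 22 mm wide; open, the fingers measure 114 mm over their backs; the gripper's body (76 mm by 85 mm) begins 54 mm behind the grasp point. The pads swing forward as they close: fully open they stand 13 mm farther back than shut.
Start: joints at [-1.331, 0.434, 0.025, 1.573, -0.012, 1.134, -0.075], TCP at [210.107, 588.641, 199.623] pointing down, gripper open.
Joint ranges: [-2.62, 2.62], [-0.44, 2.09], [-1.27, 1.32], [0.08, 2.57], [-1.32, 4.46], [0.12, 2], [-2.74, 2.74]. Speed limits (rad/s): [2.22, 2.22, 3.01, 3.01, 3.14, 3.14, 3.14].

## Interface

Orientations are given as a unit quaternion [x, y, z, w].
In Python, from rig import readout, viewer, workorder gives the robot as it stands.
- The arm moves only by the tool apply_moves, never from a script. Its argument "targets" is a list of rows, each an object with "delta_pos": the shift along the tool's x, y, z in cm, a list of three; "rot": the turn, a rotation vector about the tool's x, y, z in degrees, a list of three; "fingers": the opening, from -1 (shut) to 1 (fully open), so that 0 is half open. A call has 1 to 5 rows; each row is the pose to reach, as a shift and turn from the pose commanded when the call began, along the tool's axes at that moment; what a row does not reach only later rows make up. A row lasts 1/12 s, in which the tool goes at most 41.7 mm and 7.16 degrees, less where a joint would pass 70% of its speed; a pose out of reach is approached as far as the arm can. A call with a gripper value outside its range is refused whole. The fingers move at their own pace and stop on an object; the grip force is fixed at half the most. Time passes only in rows, so rows that repeat a pose let the fingers close. It gives the time, the measured TCP pose, the force, the opening and the grip force at its end, in the units of the state.
- readout.get_state(): the state, without advancing time (a new reading comes with each control period).
- viewer.camera(name): name is "scene" or "top"; returns a dict with "image" (384x512x3 uint8, red, green, blue), "depth" (384x512 float32, mm along the optical axis (not along the pixel's ray), 0 where there is no reading), "K" (3x3 intrinsics, pixels), "rvec" (rotation vector, rad) and "tvec" (3), from world to camera coordinates, as OpenCV has them. Camera axes: x right, y down, z forward; pixel columns grow to the right and rows downward; lengths in mm; the calibration is good to about 2 mm. A picture is of the moment at which its call begins.
- workorder.finish_job(): hands the job in; it is judged then, once.
The state is a dict: "t": time; "qpos": joint angles; "dq": joint speeds; "effort": joint torques, N m; "eef_pos": TCP position; "orientation": TCP orientation; "force": force on the tool from outside, world axes, zero at the start; "ft_torque": the same for the moment, N m; "opening": finger opening in mm; "grip_force": force on a finger pad.
Only numpy, scipy, OpenCV 4.12 (cv2) and the standard library are available. Lean on these libraries where they do the work, as an engineer would, in place of code of your own. Each camera call takes 0.05 s, during which the arm holds its last target. There are 200 camera calls.

## Task

Load one more ball bearing of the same size as the one already in the spring magazine: set it on the mouth of the magazine and press it straight down against the spring until the catches snap over it, then let go so that it stays flat and locked in, on top of the other one.

Things in the scene. Friction and masses are not known exactly. Their poses are not given: they have to be found in the camera images.
- bearing: Loose ball bearing to load: steel ring 62 mm in diameter, 16 mm thick, 0.2 kg, flat on the bench, the only loose one of this size (bystanders: bearings of 52 and 80 mm, a 54 mm gear, a black 58 mm oil seal). Origin: centre of its underside, z up. Grip it across the ring. Best let go of it on the mouth, then press its upper face with the fingers nearly closed; pushed while held off-centre it tips.
- magazine: Fixed magazine: grey base 144 (x) x 104 (y) x 24 mm with a round upright well. Origin: on the well's axis, at bench height; z up. Four steel guide blades leave a 69 mm circle, straight to 94 mm height, flared to 110. Dark catch posts, 93 mm high, stand 52-70 mm out on +x and -x. On +y and -y the well is open, 40 mm wide, down to the base: room for fingers closing along y.
- well_lip (a point): Point on the well's axis 76 mm above the bench: the underside of the two sprung catches that reach in from +x and -x; their bevels rise from 79 to 96 mm. A bearing set in the mouth rests on the bevels, underside about 88 mm high. Pressed down (about 10 N) it spreads them; once its top is below this point they snap over it. Then its underside is at 60 mm, at the stop 52; press to about 55.
- follower (a joint): Travel of the spring follower under the stack, in m: 0 with the one identical bearing that is in the magazine at the start (its underside 60 mm above the bench), grows downward; 0.016 with two loaded, 0.024 at the hard stop. Spring force 6 N at 0, 9 N at the stop.
Not all that is in view belongs to the job. Leave any green or red look-alike of the bearing alone.

How it is judged:
By the outcome, as a careful person would: the job done as asked, in the order asked, and still so for the second after the job is handed in, with the robot touching nothing.
It also fails if it takes over 45 s, if anything falls off the work surface, if the arm or the gripper's body presses on something with over 40 N, if the wrist force passes 120 N, or if a joint passes its speed limit or range.

## Working session

There is one attempt and no reset: what is moved stays moved. The work goes in short steps, Python scripts to look and compute and a tool call to move; the robot and the scene stay as the last step left them, time stands still between calls to the robot, and variables do not carry over. Pictures are saved under pics/ and viewed, at most 10 in all, crops included, and the job is handed in when it is done.

Besides the shell and the picture viewer there is one more tool, called after "Request:" as a command line: name --argument value ..., lists and objects as JSON in quotes. apply_moves: Moves the arm, as the interface text tells. Its arguments: {"type":"object","properties":{"targets":{"type":"array","items":{"type":"object","properties":{"delta_pos":{"type":"array","items":{"type":"number"}},"rot":{"type":"array","items":{"type":"number"}},"fingers":{"type":"number"}}}}},"required":["targets"]}

```bash
mkdir -p pics
cat > h.py <<'E'
import numpy as np, cv2
from rig import readout, viewer, workorder
def cam(n):
    c=viewer.camera(n); c['R']=cv2.Rodrigues(np.array(c['rvec'],float))[0]; c['t']=np.array(c['tvec'],float).ravel(); return c
def ray(c,u,v,z):
    d=c['R'].T@np.linalg.inv(c['K'])@np.array([u,v,1.]); o=-c['R'].T@c['t']
    return o+d*(z-o[2])/d[2]
def cloud(c):
    h,w=c['depth'].shape; v,u=np.mgrid[:h,:w]; D=c['depth']
    p=np.stack([u,v,np.ones_like(u)],-1)@np.linalg.inv(c['K']).T*D[...,None]
    return (p-c['t'])@c['R']
def save(n,im): cv2.imwrite('pics/'+n+'.png',im[...,::-1])
E
python3 - <<'E'
from h import *
print(readout.get_state())
a=cam('scene');b=cam('top');np.savez('c0.npz',**{k+n:v for n,c in (('s',a),('t',b)) for k,v in c.items()})
save('s0',a['image']);save('t0',b['image'])
for c in(a,b):print(c['K'],-c['R'].T@c['t'])
E
```

```text
{'t': 0.0, 'qpos': array([-1.33061766,  0.43521201,  0.02497422,  1.57410507, -0.0115953 ,
        1.13396235, -0.07509388]), 'dq': array([-0.00020242, -0.00063751,  0.00018433,  0.00092845,  0.00145539,
        0.00132204,  0.00115792]), 'effort': array([-6.96466632e-04, -6.70472217e+01,  1.02445062e+00, -3.16210127e+01,
        1.54310977e-02,  1.24879566e-02,  6.52007643e-06]), 'eef_pos': array([209.94210168, 588.10571346, 198.82974061]), 'orientation': array([ 1.70582429e-01,  9.85343108e-01, -7.68625846e-04, -5.94673783e-05]), 'force': array([ 0.18768171, -0.38058076, -0.18022179]), 'ft_torque': array([ 0.02938418, -0.05008682,  0.01230569]), 'grip_force': 0.0, 'opening': 85.50332505975932}
[[433.93032305   0.         257.06514302]
 [  0.         433.93032305 195.3469081 ]
 [  0.           0.           1.        ]] [-365.18913676 -712.13940933  775.09750376]
[[387.87851867   0.         253.66514983]
 [  0.         387.87851867 192.45638227]
 [  0.           0.           1.        ]] [ 430.56341547 -146.01024984  994.45303349]
```

View pics/s0.png

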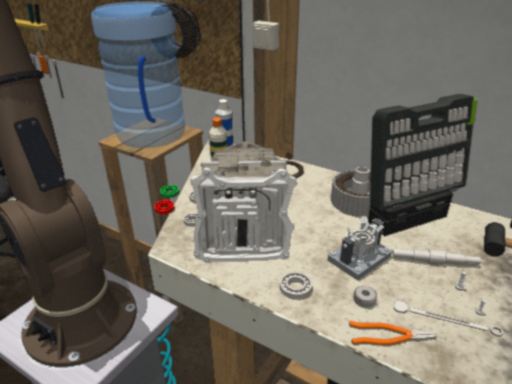

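View pics/t0.png

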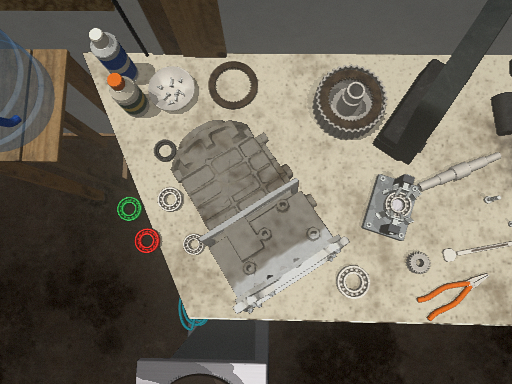

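The top view shows the magazine at about (398,205). Candidates for the loose bearing are (170,198), (193,244) and (352,281). The lookalikes are the black seal (165,151), gear (418,262) and green/red rings (129,209)/(147,240). Next I measure diameters.

```bash
cat >> h.py <<'E'
def load():
    z=np.load('c0.npz'); return [{k:z[k+n] for k in('image','depth','K','R','t')} for n in 'st']
E
python3 - <<'E'
from h import *
s,t=load(); P=cloud(t)
for u,v in((170,198),(193,244),(352,281),(398,205),(165,151)):
    r=24 if u!=398 else 40
    Q=P[v-r:v+r,u-r:u+r]; 
    m=((Q[...,2]>(9 if u!=398 else 97))&(Q[...,2]<(24 if u!=398 else 130))).astype(np.uint8)
    n,l,st,ce=cv2.connectedComponentsWithStats(m)
    for i in range(1,n):
        if st[i,4]>8:
            z=np.median(Q[...,2][l==i]); cs,_=cv2.findContours((l==i).astype(np.uint8),0,2)
            (x,y),rad=cv2.minEnclosingCircle(cs[0]); f=994-z
            print((u,v),'z',z,'area',st[i,4],'c',x+u-r,y+v-r,'diam',(2*rad+0.)*f/387.9,ray(t,x+u-r,y+v-r,z))
Q=P[170:245,355:425]
np.set_printoptions(linewidth=250)
print('z mag',Q[::4,::3,2].astype(int))
im=t['image']
a=cv2.resize(im[160:250,355:435],None,fx=5,fy=5,interpolation=2);b=cv2.resize(im[135:260,140:225],(306,450),interpolation=2)
save('c1',np.hstack([a,b]))
E
```

```text
(170, 198) z 15.3450084400596 area 315 c 169.31632614135742 199.03061294555664 diam 62.36483235246407 [546.89814626  92.80891324  15.34500844]
(193, 244) z 14.654130597771431 area 206 c 193.0 244.0 diam 52.71858352044066 [434.15872422  27.624567    14.6541306 ]
(352, 281) z 17.14929140797444 area 579 c 353.0 281.5 diam 85.95554340773622 [ 350.24166165 -370.19343563   17.14929141]
(398, 205) z 98.16039851665339 area 32 c 408.264705657959 178.26470565795898 diam 27.85811883537597 [ 594.50355442 -483.40877067   98.16039852]
(398, 205) z 105.44738313284023 area 32 c 395.5 186.5 diam 19.70558580105441 [ 573.49541724 -450.83803045  105.44738313]
(398, 205) z 104.49685208552589 area 41 c 416.5 193.5 diam 20.765589403847873 [ 558.10081824 -498.47823763  104.49685209]
(398, 205) z 107.11994116316625 area 20 c 387.0 213.0 diam 14.460683827364775 [ 511.85095014 -429.11987417  107.11994116]
(398, 205) z 105.80631070866083 area 31 c 409.0 219.5 diam 19.564083160834972 [ 497.98336429 -478.73330202  105.80631071]
(398, 205) z 98.31291214836874 area 44 c 393.5 229.16666412353516 diam 27.300015311433
[... 1588 characters left out ...]
2   2]
 [  1   0   2  11  26  24  24  26  27 994  23  26  84  92  91  90  95  96  96   1   0   0   0   0]
 [ -1   2  -2  23  24  25  22  25  24  25  22  26  82  91  88  27  22  26 110   1  -1   1   1   1]
 [  1   2   9  25  27  32  22  23  22  45  75  95  96  98  98  24  23  23  -2   2   0   0   1  -3]
 [  0   0   2   0   0  18  23  24  30  55  78  95  97  94  98  25  27   1   1   0   0   0   3   2]
 [  0   0   0  -1  -1   0   2   0  -1  19  24  40  85  24  25  30  31   0   0   1   1   3   2  -2]
 [  1   0   1   0   0   0   2   0   0   2   2   2   0  18  23  26  26   5  -1   1   1   0  -2   3]
 [  4   1   0   0   1   1   0   1   0   0   2   0   1   1   0   0   0  -1   1  -1   2   1   0   4]]
```

View pics/c1.png

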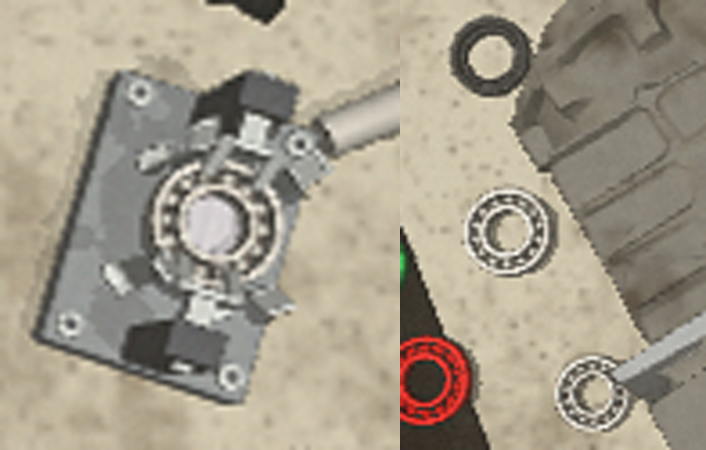

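The crop confirms it. The ring at (170,198) measures 62 mm with its top at 15 mm. The one at (193,244) is 52 mm and the one at (352,281) is over 80 mm. The magazine's blades and posts agree on an axis of about (535.3,-464.4), with its x axis at -17.7°. Next I check the casting's heights and clearance.

```bash
cat >> h.py <<'E'
from scipy.spatial.transform import Rotation as Ro
def to(pos,line):
    "tool-frame delta (cm, deg) to a TCP position and closing-line angle (deg, mod 180), tool straight down"
    s=readout.get_state(); R=Ro.from_quat(s['orientation']); M=R.as_matrix()
    best=None
    for k in(0,180):
        a=np.radians(line+k); y=np.array([np.cos(a),np.sin(a),0]); z=np.array([0,0,-1.]); x=np.cross(y,z)
        r=(R.inv()*Ro.from_matrix(np.stack([x,y,z],1))).as_rotvec(degrees=True)
        if best is None or np.linalg.norm(r)<np.linalg.norm(best): best=r
    print('t',round(s['t'],2),'pos',s['eef_pos'].round(1),'q',s['qpos'].round(2),'F',s['force'].round(1),'open',round(s['opening'],1),'grip',round(s['grip_force'],1))
    print('delta cm',(M.T@(np.array(pos)-s['eef_pos'])/10).round(2),'rot',best.round(2))
E
python3 - <<'E'
from h import *
s,t=load();P=cloud(t)
Q=P[110:310,140:350]; print('casting max',np.percentile(Q[...,2][Q[...,2]>0],[50,90,99,99.9]))
d=np.hypot(P[...,0]-547,P[...,1]-93); m=(P[...,2]>25)&(d<110)
rel=(P-[547,93,0])[m]
for a in(20,25,30,33,36,40,45):
    n=np.array([np.sin(np.radians(a)),-np.cos(np.radians(a))]); l=np.array([np.cos(np.radians(a)),np.sin(np.radians(a))])
    p=rel[:,:2]@n; q=rel[:,:2]@l
    print(a,'z>25 nearest in |l|<60',np.percentile(p[abs(q)<60],[0,1,3]).round(),'z>60',[np.percentile(p[(abs(q)<60)&(rel[:,2]>60)],[0,1,3]).round() if ((abs(q)<60)&(rel[:,2]>60)).any() else None])
to([547,93,200],33)
E
```

```text
casting max [137.12340316 233.07733246 267.72486519 994.45303349]
20 z>25 nearest in |l|<60 [39. 43. 47.] z>60 [array([39., 43., 47.])]
25 z>25 nearest in |l|<60 [43. 46. 50.] z>60 [array([43., 46., 50.])]
30 z>25 nearest in |l|<60 [47. 49. 52.] z>60 [array([47., 49., 52.])]
33 z>25 nearest in |l|<60 [48. 50. 53.] z>60 [array([48., 50., 53.])]
36 z>25 nearest in |l|<60 [49. 51. 54.] z>60 [array([49., 51., 54.])]
40 z>25 nearest in |l|<60 [49. 52. 55.] z>60 [array([49., 52., 55.])]
45 z>25 nearest in |l|<60 [49. 52. 54.] z>60 [array([49., 52., 54.])]
t 0.1 pos [209.9 588.2 198.9] q [-1.33  0.44  0.02  1.57 -0.01  1.13 -0.08] F [-0.2  0.5 -0.6] open 85.4 grip 0.0
delta cm [-48.39 -35.31  -0.05] rot [-7.000e-02  3.000e-02  3.736e+01]
```

Request:
apply_moves --targets '[{"delta_pos":[-4,-3,0],"rot":[0,0,0],"fingers":1},{"delta_pos":[-7.4,-5.3,0],"rot":[0,0,0],"fingers":1},{"delta_pos":[-10.7,-7.7,0],"rot":[0,0,0],"fingers":1},{"delta_pos":[-14,-10.1,0],"rot":[0,0,0],"fingers":1},{"delta_pos":[-16.2,-11.8,0],"rot":[0,0,0],"fingers":1}]'

```text
t: 0.52
eef_pos: [324.7, 419.9, 199.3]
orientation: [0.172, 0.985, -0.001, 0.0]
force: [0.9, 0.2, 1.2]
opening: 85.8
grip_force: 0.0
```

Request:
apply_moves --targets '[{"delta_pos":[-3.3,-2.4,0],"rot":[0,0,0],"fingers":1},{"delta_pos":[-6.6,-4.8,0],"rot":[0,0,0],"fingers":1},{"delta_pos":[-9.9,-7.2,0],"rot":[0,0,0],"fingers":1},{"delta_pos":[-13.2,-9.6,0],"rot":[0,0,0],"fingers":1},{"delta_pos":[-16.2,-11.8,0],"rot":[0,0,0],"fingers":1}]'

```text
t: 0.93
eef_pos: [436.8, 254.9, 199.6]
orientation: [0.171, 0.985, -0.0, 0.0]
force: [1.2, 0.3, 0.8]
opening: 85.4
grip_force: 0.0
```

```bash
python3 -c "
from h import *
to([547,93,130],40)"
```

```text
t 0.93 pos [436.8 254.9 199.6] q [-0.77  0.24  0.17  1.87 -0.05  1.04  0.64] F [1.2 0.3 0.8] open 85.4 grip 0.0
delta cm [-15.83 -11.53   6.96] rot [-2.000e-02  1.000e-02  3.031e+01]
```

Request:
apply_moves --targets '[{"delta_pos":[-3.2,-2.3,0],"rot":[0,0,6],"fingers":1},{"delta_pos":[-6.4,-4.6,0],"rot":[0,0,12],"fingers":1},{"delta_pos":[-9.6,-7,1],"rot":[0,0,18],"fingers":1},{"delta_pos":[-12.8,-9.3,2.5],"rot":[0,0,24],"fingers":1},{"delta_pos":[-15.8,-11.6,4],"rot":[0,0,30.3],"fingers":1}]'

```text
t: 1.35
eef_pos: [546.9, 93.3, 159.5]
orientation: [0.424, 0.905, 0.0, 0.001]
force: [1.2, 1.2, -0.2]
opening: 85.3
grip_force: 0.0
```

Request:
apply_moves --targets '[{"delta_pos":[0,0,1.5],"rot":[0,0,0],"fingers":1},{"delta_pos":[0,0,3],"rot":[0,0,0],"fingers":1},{"delta_pos":[0,0,4.5],"rot":[0,0,0],"fingers":1},{"delta_pos":[0,0,6],"rot":[0,0,0],"fingers":1},{"delta_pos":[0,0,6],"rot":[0,0,0],"fingers":1}]'

```text
t: 1.77
eef_pos: [543.5, 94.6, 96.7]
orientation: [0.422, 0.906, -0.002, -0.002]
force: [-1.0, -0.3, -1.0]
opening: 85.7
grip_force: 0.0
```

Run:
```python
from h import *
to([547,93,2],40)
a=cam('scene');b=cam('top');
f=lambda im,u,v,r:cv2.resize(im[v-r:v+r,u-r:u+r],(400,400),interpolation=2)
u=a['R']@np.array([547,93,50])+a['t'];u=(a['K']@u);print(u/u[2])
save('c2',np.hstack([f(a['image'],int(u[0]/u[2]),int(u[1]/u[2]),60),f(b['image'],170,195,60)]))
```

```text
t 1.77 pos [543.5  94.6  96.7] q [-0.51  0.44  0.33  1.89 -0.18  0.85  0.61] F [-1.  -0.3 -1. ] open 85.7 grip 0.0
delta cm [-0.37  0.2   9.47] rot [-0.27 -0.11  0.05]
[196.91693521 185.12758915   1.        ]
```

View pics/c2.png

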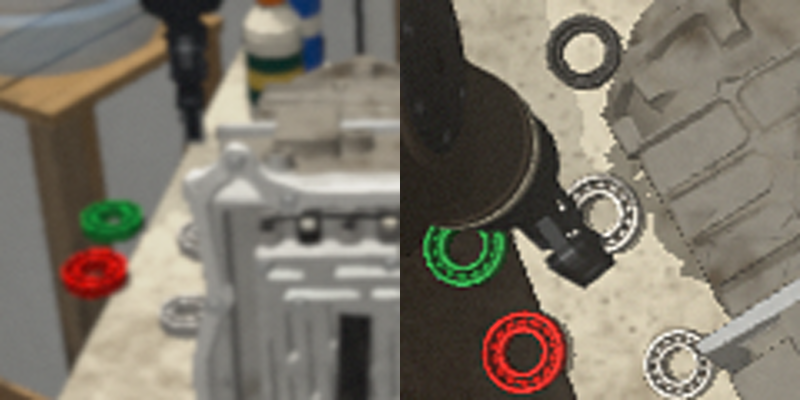

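The top view shows the open gripper straddling the 62 mm ring at about (172,198), with the casting clear to its right. I descend in two steps.

Request:
apply_moves --targets '[{"delta_pos":[-0.3,0.2,2],"rot":[0,0,0],"fingers":1},{"delta_pos":[-0.3,0.2,4],"rot":[0,0,0],"fingers":1},{"delta_pos":[-0.3,0.2,5.5],"rot":[0,0,0],"fingers":1},{"delta_pos":[-0.3,0.2,6.5],"rot":[0,0,0],"fingers":1},{"delta_pos":[-0.3,0.2,6.5],"rot":[0,0,0],"fingers":1}]'

```text
t: 2.28
eef_pos: [548.4, 94.1, 33.7]
orientation: [0.422, 0.907, -0.001, -0.001]
force: [-1.8, -1.6, -0.5]
opening: 85.5
grip_force: 0.0
```

Run:
```python
from h import *
to([547,93,0],40)
b=cam('top');t=load()[1]
save('c3',np.hstack([cv2.resize(c['image'][165:230,135:215],(480,390),interpolation=2) for c in (b,)]))
P=cloud(b);print(P[185:225:3,150:192:3,2].astype(int))
```

```text
t 2.28 pos [548.4  94.1  33.7] q [-0.48  0.53  0.29  1.93 -0.23  0.71  0.65] F [-1.8 -1.6 -0.5] open 85.5 grip 0.0
delta cm [ 0.01 -0.17  3.37] rot [-0.09 -0.05  0.07]
[[ 317  297  282  270  233  206    5    0    1    2    4  175  178  178]
 [ 309  292  276  261  228  207   15   17   14   -1    1   -2  179  179]
 [ 299  284  275  259  222  202    9    8    9   18    0    0  175  182]
 [ 289  275  262  233  213  163    3    0   15   11   19    2    0  180]
 [ 275  268  237  222  204    5  155    1    3   12   15    0    2    2]
 [ 264  233  222  206  190  179  145  149   -1   11   18    5    0    0]
 [ 226  215  202  187  180  171  149  143   15    7   16    1    2   -1]
 [   1   -1  156  177  182  182   16  179  133   14   -1    4    1    3]
 [   4    0    2  146  145  182  181  184  172   85   -1    2    2   -1]
 [   0    1    4    2    1  186  184  185  170  160  126    4    1    0]
 [   0    1    1   -1    0  184  176  169  156  135  127    2    1    0]
 [   1    3    4   -3    0    3  165  151  136    0    0    7    0   -2]
 [   2    1    5   -2    2    0    2   -1    0    1   -1    1    0    0]
 [-864    1    0   -3    0    0    0   -1    1    2   -1    2    0   -1]]
```

View pics/c3.png

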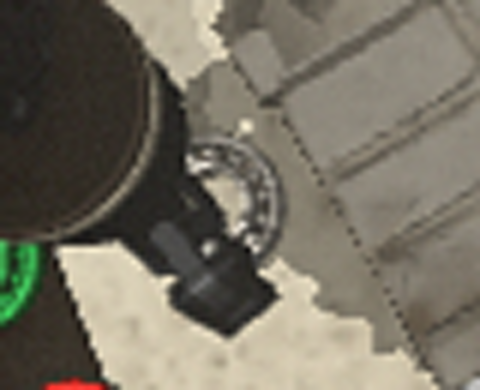

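The near finger, around (172,212), is clear of the ring, and so is the casting. I lower and close.

Request:
apply_moves --targets '[{"delta_pos":[0,-0.2,1.2],"rot":[0,0,0],"fingers":1},{"delta_pos":[0,-0.2,2.2],"rot":[0,0,0],"fingers":1},{"delta_pos":[0,-0.2,3],"rot":[0,0,0],"fingers":1},{"delta_pos":[0,-0.2,3.3],"rot":[0,0,0],"fingers":1},{"delta_pos":[0,-0.2,3.3],"rot":[0,0,0],"fingers":1}]'

```text
t: 2.75
eef_pos: [547.3, 92.8, 1.2]
orientation: [0.422, 0.907, -0.0, -0.0]
force: [-0.1, -0.2, 0.4]
opening: 85.1
grip_force: 0.0
```

Request:
apply_moves --targets '[{"delta_pos":[0,0,0],"rot":[0,0,0],"fingers":0.3},{"delta_pos":[0,0,0],"rot":[0,0,0],"fingers":0.2},{"delta_pos":[0,0,0],"rot":[0,0,0],"fingers":0.2},{"delta_pos":[0,0,0],"rot":[0,0,0],"fingers":0.2},{"delta_pos":[0,0,0],"rot":[0,0,0],"fingers":0.2}]'

```text
t: 3.17
eef_pos: [547.8, 92.8, 1.9]
orientation: [0.422, 0.907, 0.0, 0.0]
force: [-0.7, -0.0, 0.4]
opening: 51.5
grip_force: 0.0
```

The fingers closed past 62 mm with no grip, so I look before doing anything else.

Run:
```python
from h import *
to([547,93,0],40)
b=cam('top');a=cam('scene')
save('c4',np.hstack([cv2.resize(b['image'][165:230,135:215],(480,390),interpolation=2),cv2.resize(a['image'][150:240,165:225],(260,390),interpolation=2)]))
P=cloud(b);print(P[185:225:2,158:192:2,2].astype(int))
```

```text
t 3.17 pos [547.8  92.8   1.9] q [-0.46  0.58  0.27  1.96 -0.25  0.64  0.67] F [-0.7 -0.   0.4] open 51.5 grip 0.0
delta cm [ 0.07 -0.05  0.19] rot [0.03 0.01 0.05]
[[273 262 246 241 223 183   3   0   0   1   1   4 169 180 178 176 179]
 [273 259 245 238 222 183  17   2   0   0   0   1   0 174 180 182 177]
 [269 255 242 236 201 188 169  10  18  17   1   1   1   0 179 179 181]
 [264 253 244 231 201 184 167   8  12   3  16  -1   3   2 172 178 179]
 [258 247 241 231 197 183  18  14   9  10  17   9   0   2   1 181 189]
 [253 246 229 203 191 175 109   4  15   7   6  16  -4  -1   0 176 183]
 [244 239 994 200 185 170 125 103  -3  17  15  15   2   4   0  -1 179]
 [243 229 202 190 176 137 116 113  -1  20  10  17   3   0   0   3   2]
 [231 204 189 178 165 154 107 105 102  16  11  14   4   1   2   1   0]
 [196 189 181 165 158 149 143 103  95  79   8  16   0   4   0   2   3]
 [183 172 161 154 147 143  89  88  87  85  44   8   1   2   4   1  -3]
 [  0 119 151 149 144 139 141  88  92  69  84   0   1   0   1   3   1]
 [  1   0  -3 100  98 144 143 139 129 141 112  92   4   0   1   6   3]
 [  1   0   4   0   0  10 141 140 139 139 138 102   0   4   2   2  -1]
 [  0   1   1   0   1 128 143 139 141 139 138   0   2   0  -1  -1   1]
 [ -1   2   1  -1   1 139 140 138 139   2  -1  -2   0   4   2   1   1]
 [  1   0  -1   1   0   0 138 138   0   0   1   1   0   0   0   1   2]
 [  0  -1   0   1   1   0   0   0   1   2   1   0  -1  -1   0   1   5]
 [  2   0   3  -2   2  -1   1   0   0   1   2   0   1   0   0   1   1]
 [  4  -1   0   1   0   4   0   1   3   2   1  -1   0   3   0 994   0]]
```

View pics/c4.png

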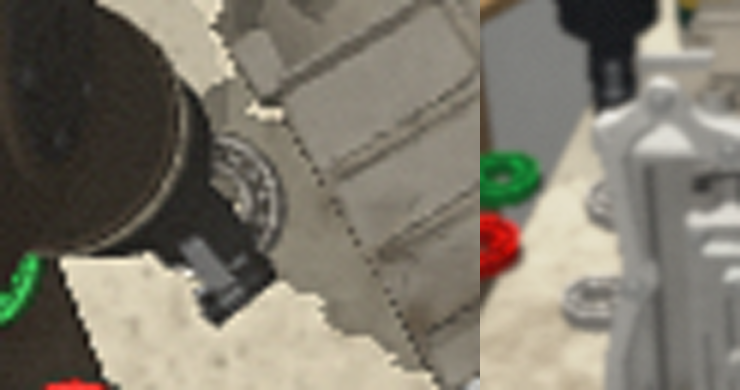

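Run:
```python
from h import *
for n in('scene','top'):
    c=cam(n);P=cloud(c);d=P-[547.5,93,0]
    a=np.radians(40); l=d[...,0]*np.cos(a)+d[...,1]*np.sin(a); p=d[...,0]*np.sin(a)-d[...,1]*np.cos(a)
    m=(abs(l)<70)&(abs(p)<42)&(P[...,2]>22)&(P[...,2]<180)
    for lo in range(20,180,10):
        k=m&(P[...,2]>=lo)&(P[...,2]<lo+10)
        if k.sum(): print(n,lo,k.sum(),'l',np.percentile(l[k],[2,50,98]).round(),'p',np.percentile(p[k],[2,50,98]).round(),'col',c['image'][k].mean(0).astype(int))
    if n=='scene':
        v,u=np.where(m); print('pix',u.min(),u.max(),v.min(),v.max())
```

```text
scene 90 1 l [24. 24. 24.] p [13. 13. 13.] col [59 59 57]
scene 100 5 l [-38. -32. -30.] p [-14. -12. -11.] col [113 111 106]
scene 110 8 l [-55. -28. -25.] p [-14.  -9.  17.] col [97 96 92]
scene 120 26 l [-69. -26. -18.] p [-15.  -1.  18.] col [73 72 71]
scene 130 60 l [-69. -42.  11.] p [-15.   2.  20.] col [62 62 62]
scene 140 41 l [-66. -40.  -5.] p [-9.  4. 17.] col [52 53 54]
scene 150 22 l [-41. -38. -31.] p [-8.  2. 11.] col [28 29 32]
scene 160 56 l [-41. -33. -13.] p [-31.   4.  36.] col [57 57 55]
scene 170 74 l [-43. -33. -13.] p [-32.   3.  37.] col [34 35 36]
pix 183 206 150 177
top 30 1 l [-33. -33. -33.] p [7. 7. 7.] col [60 58 53]
top 40 2 l [-33. -33. -33.] p [ 9. 10. 11.] col [78 76 73]
top 50 2 l [-39. -35. -32.] p [ 7.  9. 11.] col [55 55 51]
top 60 1 l [-36. -36. -36.] p [7. 7. 7.] col [41 38 37]
top 70 2 l [-40. -38. -36.] p [ 7.  9. 12.] col [49 45 43]
top 80 18 l [-39. -35. -30.] p [ 1.  7. 14.] col [48 46 43]
top 90 14 l [-55. -38. -32.] p [-12.   9.  13.] col [55 53 49]
top 100 23 l [-60. -31. -18.] p [-15.  12.  17.] col [60 58 53]
top 110 12 l [-56. -28. -25.] p [-17.  13.  17.] col [53 52 47]
top 120 18 l [-61. -51. -24.] p [-11.  11.  17.] col [71 69 65]
top 130 41 l [-68. -60. -31.] p [-13.   0.  13.] col [76 74 70]
top 140 83 l [-67. -52. -37.] p [-10.   1.  11.] col [80 79 77]
top 150 16 l [-41. -38. -35.] p [-10.   3.  11.] col [44 43 39]
top 160 26 l [-39. -37.   3.] p [-15.   7.  37.] col [54 52 46]
top 170 43 l [-38. -31.  -5.] p [-24.  15.  37.] col [44 42 37]
```

Request:
apply_moves --targets '[{"delta_pos":[0,0,0],"rot":[0,0,0],"fingers":1},{"delta_pos":[0,0,0],"rot":[0,0,0],"fingers":1},{"delta_pos":[0,0,0.2],"rot":[0,0,0],"fingers":1},{"delta_pos":[0,0,0.5],"rot":[0,0,0],"fingers":1},{"delta_pos":[0,0,0.5],"rot":[0,0,0],"fingers":1}]'

```text
t: 3.78
eef_pos: [547.3, 92.8, -4.0]
orientation: [0.422, 0.907, -0.0, -0.0]
force: [-0.7, 0.6, 0.3]
opening: 85.5
grip_force: 0.0
```

Run:
```python
from h import *
to([547,93,-5],40)
t0=load()[1]; c=cam('top')
for x in (t0,c):
    P=cloud(x); m=(P[...,2]>11)&(P[...,2]<21)&(np.hypot(P[...,0]-547,P[...,1]-93)<45)
    q=P[m]; a=np.radians(40);d=q-[547,93,0]; l=d[:,0]*np.cos(a)+d[:,1]*np.sin(a); p=d[:,0]*np.sin(a)-d[:,1]*np.cos(a)
    print(m.sum(),'p',p.min().round(1),p.max().round(1),'l',l.min().round(1),l.max().round(1),'x',q[:,0].min(),q[:,0].max(),'y',q[:,1].min(),q[:,1].max())
```

```text
t 3.78 pos [547.3  92.8  -4. ] q [-0.46  0.58  0.27  1.96 -0.25  0.63  0.67] F [-0.7  0.6  0.3] open 85.5 grip 0.0
delta cm [ 0.04 -0.01  0.1 ] rot [-0.04 -0.02  0.06]
262 p -30.5 30.7 l -30.0 30.5 x 516.3276771853817 578.3307453076677 y 62.71063833179223 124.3057582089071
90 p -8.2 30.4 l -29.2 19.3 x 521.5381928646085 575.1944086618581 y 62.32174281221576 89.43402602552905
```

Request:
apply_moves --targets '[{"delta_pos":[0,0,0],"rot":[0,0,0],"fingers":0.6},{"delta_pos":[0,0,0],"rot":[0,0,0],"fingers":0.4},{"delta_pos":[0,0,0],"rot":[0,0,0],"fingers":0.3},{"delta_pos":[0,0,0],"rot":[0,0,0],"fingers":0.3},{"delta_pos":[0,0,0],"rot":[0,0,0],"fingers":0.3}]'

```text
t: 4.25
eef_pos: [547.7, 92.8, -3.3]
orientation: [0.422, 0.907, 0.0, 0.0]
force: [-1.0, 0.1, -0.7]
opening: 55.4
grip_force: 0.0
```

Request:
apply_moves --targets '[{"delta_pos":[0,0,0],"rot":[0,0,0],"fingers":0.1},{"delta_pos":[0,0,0],"rot":[0,0,0],"fingers":0.0}]'

```text
t: 4.42
eef_pos: [547.7, 92.8, -3.3]
orientation: [0.422, 0.907, 0.0, 0.0]
force: [-0.1, -0.5, 0.0]
opening: 42.9
grip_force: 0.0
```

Run:
```python
from h import *
to([547,93,-5],40)
c=cam('top');P=cloud(c);d=P-[547.5,93,0]
a=np.radians(40); l=d[...,0]*np.cos(a)+d[...,1]*np.sin(a); p=d[...,0]*np.sin(a)-d[...,1]*np.cos(a)
m=(abs(l)<70)&(abs(p)<42)&(P[...,2]>10)&(P[...,2]<100)
for i in np.argwhere(m): 
    if P[tuple(i)][2]>21: print(i,P[tuple(i)][2].astype(int),l[tuple(i)].astype(int),p[tuple(i)].astype(int),end='; ')
q=m&(P[...,2]<21);print('\nring',q.sum(),p[q].min(),p[q].max(),l[q].min(),l[q].max())
save('c5',cv2.resize(c['image'][180:220,155:195],(600,600),interpolation=2))
```

```text
t 4.42 pos [547.7  92.8  -3.3] q [-0.46  0.58  0.27  1.96 -0.25  0.63  0.67] F [-0.1 -0.5  0. ] open 42.9 grip 0.0
delta cm [ 0.06 -0.04  0.17] rot [0.01 0.   0.06]
[188 171] 21 17 20; [198 173] 96 -24 16; [200 173] 99 -28 14; [200 174] 95 -29 15; [201 172] 99 -29 11; [201 173] 98 -30 12; [201 174] 76 -26 12; [202 171] 99 -29 7; [202 172] 95 -30 9; [202 173] 91 -30 10; [202 174] 86 -30 12; [202 175] 79 -30 13; [202 176] 39 -23 10; [203 171] 96 -30 6; [203 172] 92 -31 7; [203 173] 90 -32 9; [203 174] 88 -33 10; [203 175] 84 -33 12; [203 176] 54 -28 10; [203 177] 38 -26 11; [204 171] 84 -29 3; [204 172] 80 -30 4; [204 173] 82 -32 6; [204 174] 85 -34 8; [204 175] 81 -35 10; [204 176] 76 -35 11; [204 177] 39 -28 9; [205 171] 83 -31 1; [205 172] 79 -31 3; [205 173] 85 -34 5; [205 174] 81 -35 7; [205 175] 74 -35 8; [205 176] 45 -30 6; [206 171] 84 -33 0; [206 172] 85 -35 2; [206 173] 84 -36 4; [206 174] 86 -38 6; [206 175] 75 -37 6; [206 176] 55 -34 6; [206 177] 87 -43 11; [207 172] 85 -37 0; [207 173] 83 -38 2; [207 174] 86 -40 4; [207 178] 86 -46 12; [207 179] 84 -47 13; [208 173] 86 -40 1; [208 179] 82 -48 12; [209 179] 96 -53 12; [209 180] 78 -51 12; [210 180] 90 -55 11; 
ring 102 -30.559704871410414 30.13564486257595 -29.993285265326158 20.972934953524987
```

View pics/c5.png

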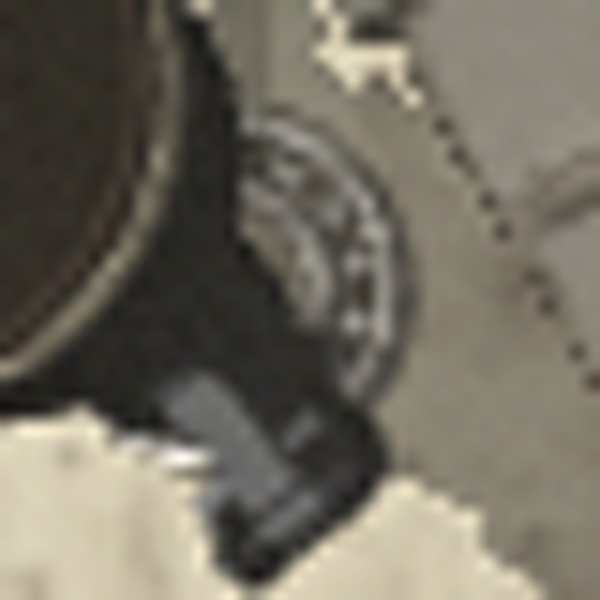

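```bash
python3 - <<'E'
from h import *
s,t=load()
a=np.radians(40);l=np.array([np.cos(a),np.sin(a),0])
for k in(-43,0,43):
  for z in(80,97,110,120,130):
    u=s['K']@(s['R']@(np.array([543.5,94.6,z])+k*l)+s['t']);print(k,z,(u[:2]/u[2]).round(1))
E
python3 - <<'E'
import cv2
i=cv2.imread('pics/c2.png')[:,:400]
g=i.max(2);print(g[100:160:5,165:215:4])
E
```

```text
-43 80 [195.3 184.3]
-43 97 [194.9 179.6]
-43 110 [194.5 175.9]
-43 120 [194.2 173.1]
-43 130 [194.  170.3]
0 80 [195.1 177.4]
0 97 [194.6 172.8]
0 110 [194.3 169.2]
0 120 [194.  166.4]
0 130 [193.7 163.6]
43 80 [194.8 170.9]
43 97 [194.4 166.3]
43 110 [194.  162.8]
43 120 [193.8 160.1]
43 130 [193.5 157.3]
[[124 123 109  63  41  44  47  43  38  37  62 101 167]
 [123 122 109  68  38  37  36  36  36  38  75 143 206]
 [125 123 119  94  61  37  27  28  40  60 113 187 221]
 [124 124 122 108  76  49  31  30  44  85 164 216 225]
 [125 124 123 110  80  54  32  29  43  98 186 227 224]
 [125 124 125 121 103  66  34  29  38  93 178 222 218]
 [125 124 125 124 112  72  35  25  37  83 158 205 196]
 [125 123 125 126 111  75  41  31  37  77 136 178 176]
 [125 125 126 124 112  83  69  72  77  98 146 181 186]
 [126 124 125 125 113 105 128 150 153 158 174 189 194]
 [125 125 124 123 115 122 162 184 185 185 185 185 187]
 [123 124 124 123 126 157 184 189 189 188 191 191 191]]
```

The near fingertip shows at around z 30–40 in the depth image while the reported TCP is at -3, so the real tips are well above the reported TCP. I open and lower in small, force-checked steps.

Request:
apply_moves --targets '[{"delta_pos":[0,0,0],"rot":[0,0,0],"fingers":1},{"delta_pos":[0,0,0],"rot":[0,0,0],"fingers":1},{"delta_pos":[0,0,0],"rot":[0,0,0],"fingers":1},{"delta_pos":[0,0,0.5],"rot":[0,0,0],"fingers":1},{"delta_pos":[0,0,0.8],"rot":[0,0,0],"fingers":1}]'

```text
t: 4.88
eef_pos: [547.6, 92.9, -11.8]
orientation: [0.422, 0.907, 0.0, 0.0]
force: [-0.3, 0.5, -0.2]
opening: 85.3
grip_force: 0.0
```

Request:
apply_moves --targets '[{"delta_pos":[0,0,0],"rot":[0,0,0],"fingers":0.5},{"delta_pos":[0,0,0],"rot":[0,0,0],"fingers":0.3},{"delta_pos":[0,0,0],"rot":[0,0,0],"fingers":0.3},{"delta_pos":[0,0,0],"rot":[0,0,0],"fingers":0.3}]'

```text
t: 5.22
eef_pos: [547.7, 92.8, -11.3]
orientation: [0.422, 0.907, 0.0, 0.0]
force: [0.1, 0.0, 0.9]
opening: 55.6
grip_force: 0.0
```

Request:
apply_moves --targets '[{"delta_pos":[0,0,0],"rot":[0,0,0],"fingers":1},{"delta_pos":[0,0,0],"rot":[0,0,0],"fingers":1},{"delta_pos":[0,0,0],"rot":[0,0,0],"fingers":1}]'

```text
t: 5.47
eef_pos: [547.7, 92.8, -11.3]
orientation: [0.422, 0.906, 0.0, 0.0]
force: [-1.0, 0.4, 0.1]
opening: 85.0
grip_force: 0.0
```

Run:
```python
from h import *
to([547,93,-20],40)
a=np.radians(40)
for n in range(2):
    c=cam('top');P=cloud(c);d=P-[547.5,93,0]
    l=d[...,0]*np.cos(a)+d[...,1]*np.sin(a); p=d[...,0]*np.sin(a)-d[...,1]*np.cos(a)
    m=(abs(l)<70)&(abs(p)<42)&(P[...,2]>21)&(P[...,2]<75)
    print([(*i,int(P[tuple(i)][2]),int(l[tuple(i)]),int(p[tuple(i)])) for i in np.argwhere(m)])
```

```text
t 5.47 pos [547.7  92.8 -11.3] q [-0.45  0.6   0.26  1.96 -0.26  0.61  0.68] F [-1.   0.4  0.1] open 85.0 grip 0.0
delta cm [ 0.06 -0.04  0.87] rot [0.01 0.   0.05]
[(np.int64(197), np.int64(176), 21, -8, 16), (np.int64(209), np.int64(181), 52, -47, 11), (np.int64(210), np.int64(182), 45, -49, 11), (np.int64(211), np.int64(181), 43, -49, 7), (np.int64(211), np.int64(182), 36, -49, 8)]
[(np.int64(209), np.int64(181), 52, -47, 11), (np.int64(210), np.int64(181), 74, -53, 12), (np.int64(210), np.int64(182), 47, -49, 11), (np.int64(211), np.int64(181), 45, -49, 7), (np.int64(211), np.int64(182), 38, -50, 8)]
```

Request:
apply_moves --targets '[{"delta_pos":[0,0,0.4],"rot":[0,0,0],"fingers":1},{"delta_pos":[0,0,0.8],"rot":[0,0,0],"fingers":1},{"delta_pos":[0,0,1.2],"rot":[0,0,0],"fingers":1},{"delta_pos":[0,0,1.2],"rot":[0,0,0],"fingers":1}]'

```text
t: 5.9
eef_pos: [546.9, 92.6, -24.4]
orientation: [0.422, 0.907, -0.0, -0.001]
force: [-0.1, 0.4, -0.2]
opening: 85.0
grip_force: 0.0
```

Request:
apply_moves --targets '[{"delta_pos":[0,0,0],"rot":[0,0,0],"fingers":0.5},{"delta_pos":[0,0,0],"rot":[0,0,0],"fingers":0.3},{"delta_pos":[0,0,0],"rot":[0,0,0],"fingers":0.3},{"delta_pos":[0,0,0],"rot":[0,0,0],"fingers":0.3}]'

```text
t: 6.23
eef_pos: [547.8, 92.8, -22.5]
orientation: [0.422, 0.906, 0.0, 0.0]
force: [-2.8, 0.0, 9.9]
opening: 58.0
grip_force: 61.4
```

Contact with only the ring's upper edge, it seems (58 mm opening, 10 N upward). I open and go about 7 mm lower.

Request:
apply_moves --targets '[{"delta_pos":[0,0,0],"rot":[0,0,0],"fingers":1},{"delta_pos":[0,0,0],"rot":[0,0,0],"fingers":1},{"delta_pos":[0,0,0.3],"rot":[0,0,0],"fingers":1},{"delta_pos":[0,0,0.7],"rot":[0,0,0],"fingers":1},{"delta_pos":[0,0,0.7],"rot":[0,0,0],"fingers":1}]'

```text
t: 6.65
eef_pos: [547.1, 92.8, -31.3]
orientation: [0.422, 0.907, -0.0, -0.0]
force: [-1.0, 0.1, 0.6]
opening: 85.1
grip_force: 0.0
```

Request:
apply_moves --targets '[{"delta_pos":[0,0,0],"rot":[0,0,0],"fingers":0.5},{"delta_pos":[0,0,0],"rot":[0,0,0],"fingers":0.3},{"delta_pos":[0,0,0],"rot":[0,0,0],"fingers":0.3},{"delta_pos":[0,0,0],"rot":[0,0,0],"fingers":0.3}]'

```text
t: 6.98
eef_pos: [547.6, 92.8, -29.9]
orientation: [0.422, 0.907, 0.0, -0.0]
force: [-2.0, -0.8, 7.2]
opening: 59.3
grip_force: 62.8
```

Run:
```python
from h import *
to([547,93,-30],40)
a=np.radians(40)
c=cam('top');P=cloud(c);d=P-[547.5,93,0]
l=d[...,0]*np.cos(a)+d[...,1]*np.sin(a); p=d[...,0]*np.sin(a)-d[...,1]*np.cos(a)
m=(abs(l)<70)&(abs(p)<42)&(P[...,2]>8)&(P[...,2]<75)
print([(*map(int,i),int(P[tuple(i)][2]),int(l[tuple(i)]),int(p[tuple(i)])) for i in np.argwhere(m) if P[tuple(i)][2]>21])
q=m&(P[...,2]<21); print(q.sum(),p[q].min(),p[q].max(),l[q].min(),l[q].max())
```

```text
t 6.98 pos [547.6  92.8 -29.9] q [-0.44  0.63  0.25  1.97 -0.27  0.58  0.69] F [-2.  -0.8  7.2] open 59.3 grip 62.8
delta cm [ 0.05 -0.03  0.01] rot [ 0.01 -0.01  0.05]
[(202, 177, 74, -32, 16), (203, 177, 74, -34, 14), (204, 176, 71, -34, 11), (204, 177, 71, -35, 13), (205, 174, 71, -33, 6), (205, 175, 73, -35, 8), (205, 176, 69, -35, 9), (205, 177, 68, -37, 11), (205, 178, 57, -36, 12), (205, 179, 53, -36, 13), (206, 174, 72, -35, 4), (206, 175, 56, -33, 4), (206, 176, 68, -37, 7), (206, 177, 67, -38, 9), (206, 178, 63, -39, 11), (206, 179, 53, -38, 12), (206, 180, 24, -34, 11), (207, 173, 70, -35, 1), (207, 174, 55, -33, 1), (207, 175, 58, -35, 3), (207, 176, 61, -37, 5), (207, 177, 64, -39, 7), (207, 178, 64, -41, 9), (207, 179, 60, -42, 11), (207, 180, 49, -41, 12), (208, 174, 54, -35, 0), (208, 175, 59, -37, 2), (208, 176, 60, -39, 4), (208, 177, 60, -41, 6), (208, 178, 59, -42, 7), (208, 179, 55, -43, 9), (208, 180, 52, -44, 10), (209, 175, 60, -40, 0), (209, 176, 59, -41, 2), (209, 180, 28, -40, 6), (210, 168, 71, -33, -12), (210, 169, 72, -35, -10), (210, 182, 57, -51, 12), (211, 167, 74, -34, -15), (211, 168, 69, -35, -14), (211, 170, 68, -37, -10), (211, 182, 71, -56, 12), (211, 183, 63, -56, 13), (212, 171, 63, -40, -10), (212, 183, 68, -59, 12), (213, 184, 64, -62, 12), (214, 183, 66, -62, 9), (217, 179, 57, -61, -3), (218, 178, 58, -61, -7), (219, 177, 59, -62, -10)]
87 -30.047939218991374 30.36911428638922 -36.67589167229295 16.176369120947356
```

Request:
apply_moves --targets '[{"delta_pos":[0,0,-0.5],"rot":[0,0,0],"fingers":0.3},{"delta_pos":[0,0,-1],"rot":[0,0,0],"fingers":0.3},{"delta_pos":[0,0,-2],"rot":[0,0,0],"fingers":0.3},{"delta_pos":[0,0,-3],"rot":[0,0,0],"fingers":0.3},{"delta_pos":[0,0,-3],"rot":[0,0,0],"fingers":0.3}]'

```text
t: 7.45
eef_pos: [549.1, 93.0, 1.9]
orientation: [0.422, 0.906, 0.001, 0.001]
force: [-0.2, -0.3, -1.3]
opening: 59.3
grip_force: 65.0
```

Run:
```python
from h import *
to([547,93,-30],40)
a=np.radians(40)
c=cam('top');P=cloud(c);d=P-[547.5,93,0]
np.set_printoptions(linewidth=200)
print(P[183:212:2,162:188:2,2].astype(int))
m=(c['image'].max(2)>0)&(P[...,2]>38)&(P[...,2]<53)&(np.hypot(d[...,0],d[...,1])<36)
q=P[m]; A=np.c_[q[:,:2]-[547.5,93],np.ones(len(q))]; print(len(q),np.linalg.lstsq(A,q[:,2],rcond=None)[0]);
```

```text
t 7.45 pos [549.1  93.    1.9] q [-0.46  0.58  0.27  1.96 -0.25  0.64  0.67] F [-0.2 -0.3 -1.3] open 59.3 grip 65.0
delta cm [ 0.14 -0.17  3.19] rot [0.17 0.08 0.05]
[[250 240 197 176   0   3   1   0   3   2 176 180 178]
 [247 241 226 179   0   1   3   1   4   2 168 178 179]
 [246 239 203 187  49  50   2  -2   0   0   0 174 179]
 [246 230 198 182 167  45  49  48   0   1  -1   2 179]
 [245 232 199 184 165   2  42  49   0   2   0   1 175]
 [238 229 196 180   0  50  38  38  47   2   3   1   1]
 [230 203 188 175 130  50  45  44  47   4   1   3   2]
 [226 194 183 169 123 108  46  37  48   0   0   0   0]
 [197 186 176 143 111 115  45  42  50   1   0   1  -1]
 [189 177 164 151 107 108 106  49  49   2   0   0   0]
 [177 164 149 148 143 104 100  86  36   0   1   2   1]
 [160 148 145 146 106  89  94  95  56  -1   0   3   0]
 [150 148 147 143 145  93 129  80   0   0   0   0   1]
 [ -1 105 102 142 143 143 131 144 120  91   0   2   0]
 [  2   1   0  86 145 144 141 143 143 115   1   1  -1]]
101 [-7.07255891e-03  3.03872203e-02  4.66322273e+01]
```

The bearing came up flat: its top is at 48–49 mm after a 32 mm lift, so underside = eef z + 30. I raise it over the casting (268 mm) and carry it across.

Request:
apply_moves --targets '[{"delta_pos":[0,0,-3],"rot":[0,0,0],"fingers":0.3},{"delta_pos":[0,0,-7],"rot":[0,0,0],"fingers":0.3},{"delta_pos":[0,0,-11],"rot":[0,0,0],"fingers":0.3},{"delta_pos":[0,0,-15],"rot":[0,0,0],"fingers":0.3},{"delta_pos":[0,0,-19],"rot":[0,0,0],"fingers":0.3}]'

```text
t: 7.92
eef_pos: [546.9, 92.6, 191.4]
orientation: [0.422, 0.906, -0.0, -0.0]
force: [0.8, 0.6, -1.9]
opening: 59.0
grip_force: 66.0
```

Request:
apply_moves --targets '[{"delta_pos":[0,0,-3],"rot":[0,0,0],"fingers":0.3},{"delta_pos":[0,0,-6],"rot":[0,0,0],"fingers":0.3},{"delta_pos":[0,0,-8],"rot":[0,0,0],"fingers":0.3},{"delta_pos":[0,0,-9],"rot":[0,0,0],"fingers":0.3},{"delta_pos":[0,0,-9],"rot":[0,0,0],"fingers":0.3}]'

```text
t: 8.33
eef_pos: [548.6, 93.0, 281.5]
orientation: [0.422, 0.907, 0.001, 0.001]
force: [0.9, -0.9, -2.6]
opening: 59.4
grip_force: 66.1
```

```bash
python3 -c "
from h import *
to([535.3,-464.4,280],72.3)"
```

```text
t 8.33 pos [548.6  93.  281.5] q [-0.56  0.26  0.39  1.64 -0.1   1.25  0.54] F [ 0.9 -0.9 -2.6] open 59.4 grip 66.1
delta cm [-41.81 -36.89   0.07] rot [  0.17   0.12 -32.24]
```

Request:
apply_moves --targets '[{"delta_pos":[-1.4,-1.2,0],"rot":[0,0,0],"fingers":0.3},{"delta_pos":[-4,-3.5,0],"rot":[0,0,0],"fingers":0.3},{"delta_pos":[-6.8,-6,0],"rot":[0,0,0],"fingers":0.3},{"delta_pos":[-9.6,-8.4,0],"rot":[0,0,0],"fingers":0.3},{"delta_pos":[-12.4,-10.9,0],"rot":[0,0,0],"fingers":0.3}]'

```text
t: 8.75
eef_pos: [542.8, -73.5, 277.4]
orientation: [0.422, 0.907, -0.001, -0.001]
force: [0.5, -1.1, -2.1]
opening: 59.1
grip_force: 66.1
```

Request:
apply_moves --targets '[{"delta_pos":[-2.8,-2.5,0],"rot":[0,0,0],"fingers":0.3},{"delta_pos":[-5.6,-5,0],"rot":[0,0,0],"fingers":0.3},{"delta_pos":[-8.4,-7.4,0],"rot":[0,0,0],"fingers":0.3},{"delta_pos":[-11.2,-9.9,0],"rot":[0,0,0],"fingers":0.3},{"delta_pos":[-14,-12.4,0],"rot":[0,0,0],"fingers":0.3}]'

```text
t: 9.17
eef_pos: [538.0, -260.5, 277.3]
orientation: [0.422, 0.907, -0.0, -0.002]
force: [0.9, -0.1, -1.5]
opening: 59.1
grip_force: 66.1
```

```bash
python3 -c "
from h import *
to([535.3,-464.4,280],72.3)"
```

```text
t 9.17 pos [ 538.  -260.5  277.3] q [-0.02  0.36  0.54  1.55 -0.19  1.28  1.25] F [ 0.9 -0.1 -1.5] open 59.1 grip 66.1
delta cm [-15.43 -13.34  -0.29] rot [ -0.04  -0.17 -32.23]
```

Request:
apply_moves --targets '[{"delta_pos":[-2.8,-2.5,0],"rot":[0,0,-5],"fingers":0.3},{"delta_pos":[-5.6,-5,0],"rot":[0,0,-11],"fingers":0.3},{"delta_pos":[-8.4,-7.4,0],"rot":[0,0,-17],"fingers":0.3},{"delta_pos":[-11.2,-9.9,0],"rot":[0,0,-23],"fingers":0.3},{"delta_pos":[-13.8,-12.1,0],"rot":[0,0,-28],"fingers":0.3}]'

```text
t: 9.58
eef_pos: [534.0, -444.6, 276.6]
orientation: [0.188, 0.982, 0.001, -0.002]
force: [0.5, -0.2, -1.6]
opening: 58.9
grip_force: 66.2
```

```bash
python3 -c "
from h import *
to([535.3,-464.4,150],72.3)"
```

```text
t 9.58 pos [ 534.  -444.6  276.6] q [ 0.36  0.53  0.45  1.28 -0.23  1.38  1.99] F [ 0.5 -0.2 -1.6] open 58.9 grip 66.2
delta cm [-0.9  -1.8  12.66] rot [ 0.04 -0.2  -3.99]
```

Request:
apply_moves --targets '[{"delta_pos":[-0.9,-1.8,2],"rot":[0,0,-4],"fingers":0.3},{"delta_pos":[-0.9,-1.8,5.5],"rot":[0,0,-4],"fingers":0.3},{"delta_pos":[-0.9,-1.8,9],"rot":[0,0,-4],"fingers":0.3},{"delta_pos":[-0.9,-1.8,12.5],"rot":[0,0,-4],"fingers":0.3},{"delta_pos":[-0.9,-1.8,14],"rot":[0,0,-4],"fingers":0.3}]'

```text
t: 10.0
eef_pos: [533.8, -460.0, 131.4]
orientation: [0.156, 0.988, 0.003, -0.004]
force: [-0.5, 0.4, -3.8]
opening: 59.2
grip_force: 66.1
```

Request:
apply_moves --targets '[{"delta_pos":[0,0,1],"rot":[0,0,0],"fingers":0.3},{"delta_pos":[0,0,1.5],"rot":[0,0,0],"fingers":0.3},{"delta_pos":[0,0,1.5],"rot":[0,0,0],"fingers":0.3}]'

```text
t: 10.25
eef_pos: [536.4, -462.4, 123.0]
orientation: [0.156, 0.988, 0.0, -0.001]
force: [0.5, 0.1, -2.0]
opening: 59.5
grip_force: 66.1
```

Run:
```python
from h import *
to([535.3,-464.4,70],72.3)
a=cam('scene');b=cam('top')
def px(c,p): u=c['K']@(c['R']@np.array(p,float)+c['t']); return (u[:2]/u[2]).astype(int)
A=px(a,[535,-464,100]);B=px(b,[535,-464,130]);print(A,B)
f=lambda im,c:cv2.resize(im[c[1]-38:c[1]+38,c[0]-38:c[0]+38],(400,400),interpolation=2)
save('c6',np.hstack([f(a['image'],A),f(b['image'],B)]))
# bearing centre seen from both cameras: bright ring at z 140..165
e=readout.get_state()['eef_pos'];print(e)
for n,c in(('s',a),('t',b)):
    P=cloud(c);d=P-e; m=(P[...,2]>e[2]+27)&(P[...,2]<e[2]+50)&(np.hypot(d[...,0],d[...,1])<45)&(c['image'].max(2)>110)
    q=P[m];print(n,len(q)); 
    if len(q):print(np.percentile(q,[2,50,98],axis=0).round(1))
```

```text
t 10.25 pos [ 536.4 -462.4  123. ] q [ 0.4   0.65  0.4   1.45 -0.27  1.09  2.11] F [ 0.5  0.1 -2. ] open 59.5 grip 66.1
delta cm [ 0.03 -0.23  5.3 ] rot [ 0.03 -0.12 -0.25]
[362 228] [405 201]
[ 537.44771631 -463.29416953  125.50656339]
s 228
[[ 504.1 -485.5  154.4]
 [ 516.5 -458.2  165.5]
 [ 564.1 -435.1  170.1]]
t 165
[[ 506.9 -484.8  159.4]
 [ 519.3 -454.   170.3]
 [ 535.7 -434.   173.6]]
```

View pics/c6.png

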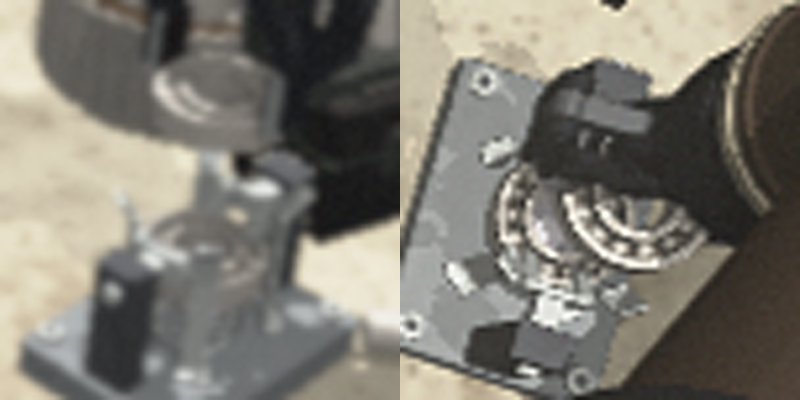

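The left crop (scene) shows the held bearing level above the well. The right crop (top) shows it shifted only by parallax. I settle and refine the numbers before lowering.

Run:
```python
from h import *
to([535.3,-464.4,62],72.3)
from scipy.optimize import least_squares
e=readout.get_state()['eef_pos']
for n in('top','scene'):
    c=cam(n);P=cloud(c);top=e[2]+46
    d=P-e; m=(P[...,2]>top-9)&(P[...,2]<top+5)&(np.hypot(d[...,0],d[...,1])<45)&(c['image'].max(2)>100)
    m=cv2.morphologyEx(m.astype(np.uint8),cv2.MORPH_OPEN,np.ones((2,2),np.uint8))>0
    v,u=np.where(m); g=np.array([ray(c,a,b,top) for a,b in zip(u,v)])
    h=cv2.convexHull(g[:,:2].astype(np.float32))[:,0]
    k=np.hypot(*(h-e[:2]).T)>24; h=h[k]
    r=least_squares(lambda x:np.hypot(*(h-x).T)-31,e[:2],loss='soft_l1'); print(n,len(h),'ring centre',r.x.round(1),'res',r.fun.round(1)[:12],'eef',e.round(1))
```

```text
t 10.35 pos [ 537.4 -463.3  125.5] q [ 0.4   0.65  0.4   1.45 -0.27  1.09  2.11] F [ 0.4  0.1 -1.5] open 59.2 grip 66.1
delta cm [ 0.18 -0.17  6.35] rot [-0.03  0.08 -0.25]
top 16 ring centre [ 535.3 -466.1] res [-1.6 -1.4 -1.   0.2  0.   0.5  0.2  0.4  0.9  0.6  0.4 -0.5] eef [ 537.4 -463.3  125.5]
scene 14 ring centre [ 526.3 -469.1] res [ 7.6  7.6  5.6  2.6  0.4 -1.   0.6  0.5  2.4  4.   3.3  4.4] eef [ 537.4 -463.3  125.5]
```

Request:
apply_moves --targets '[{"delta_pos":[0.1,0,1.5],"rot":[0,0,0],"fingers":0.3},{"delta_pos":[0.1,0,3],"rot":[0,0,0],"fingers":0.3},{"delta_pos":[0.1,0,4.5],"rot":[0,0,0],"fingers":0.3},{"delta_pos":[0.1,0,5.5],"rot":[0,0,0],"fingers":0.3},{"delta_pos":[0.1,0,5.5],"rot":[0,0,0],"fingers":0.3}]'

```text
t: 10.87
eef_pos: [535.5, -461.7, 68.1]
orientation: [0.156, 0.988, 0.001, -0.001]
force: [-0.6, 1.1, -1.9]
opening: 59.2
grip_force: 66.2
```

Request:
apply_moves --targets '[{"delta_pos":[0,0,0.3],"rot":[0,0,0],"fingers":0.3},{"delta_pos":[0,0,0.6],"rot":[0,0,0],"fingers":0.3},{"delta_pos":[0,0,0.8],"rot":[0,0,0],"fingers":0.3},{"delta_pos":[0,0,0.8],"rot":[0,0,0],"fingers":0.3}]'

```text
t: 11.2
eef_pos: [536.3, -462.7, 61.9]
orientation: [0.156, 0.988, -0.0, 0.0]
force: [0.3, -0.8, -0.9]
opening: 59.6
grip_force: 66.2
```

Request:
apply_moves --targets '[{"delta_pos":[0,0,0.15],"rot":[0,0,0],"fingers":0.3},{"delta_pos":[0,0,0.3],"rot":[0,0,0],"fingers":0.3},{"delta_pos":[0,0,0.3],"rot":[0,0,0],"fingers":0.3}]'

```text
t: 11.45
eef_pos: [536.6, -463.2, 59.2]
orientation: [0.156, 0.988, -0.001, 0.001]
force: [0.9, -2.0, 0.3]
opening: 59.3
grip_force: 66.5
```

Request:
apply_moves --targets '[{"delta_pos":[0,0,0.1],"rot":[0,0,0],"fingers":0.3},{"delta_pos":[0,0,0.2],"rot":[0,0,0],"fingers":0.3},{"delta_pos":[0,0,0.2],"rot":[0,0,0],"fingers":0.3}]'

```text
t: 11.7
eef_pos: [536.1, -463.3, 57.2]
orientation: [0.156, 0.988, -0.001, 0.0]
force: [-1.2, -2.7, 3.6]
opening: 59.5
grip_force: 66.8
```

Contact at the expected height (underside about 87). I release.

Request:
apply_moves --targets '[{"delta_pos":[0,0,0],"rot":[0,0,0],"fingers":0.6},{"delta_pos":[0,0,0],"rot":[0,0,0],"fingers":0.8},{"delta_pos":[0,0,0],"rot":[0,0,0],"fingers":0.8}]'

```text
t: 11.95
eef_pos: [535.8, -461.8, 56.1]
orientation: [0.156, 0.988, 0.0, -0.0]
force: [-1.0, 0.2, 0.5]
opening: 76.8
grip_force: 0.0
```

Request:
apply_moves --targets '[{"delta_pos":[0,0,-1.5],"rot":[0,0,0],"fingers":0.8},{"delta_pos":[0,0,-3],"rot":[0,0,0],"fingers":0.8},{"delta_pos":[0,0,-5],"rot":[0,0,0],"fingers":0.8},{"delta_pos":[0,0,-7],"rot":[0,0,0],"fingers":0.4},{"delta_pos":[0,0,-7],"rot":[0,0,0],"fingers":-0.25}]'

```text
t: 12.37
eef_pos: [537.6, -463.9, 130.7]
orientation: [0.156, 0.988, -0.001, 0.002]
force: [0.8, -0.8, 0.6]
opening: 54.8
grip_force: 0.0
```

Run:
```python
from h import *
to([536.4,-463.3,70],72.3)
a=cam('scene');b=cam('top')
f=lambda im,c:cv2.resize(im[c[1]-38:c[1]+38,c[0]-38:c[0]+38],(400,400),interpolation=2)
save('c7',np.hstack([f(a['image'],(362,235)),f(b['image'],(405,205))]))
P=cloud(b);d=P-[535.3,-464.4,0]
m=(P[...,2]>80)&(P[...,2]<112)&(np.hypot(d[...,0],d[...,1])<30)
q=P[m];A=np.c_[d[m][:,:2],np.ones(len(q))];w=np.ones(len(q),bool)
for _ in range(5):
    x=np.linalg.lstsq(A[w],q[w,2],rcond=None)[0];w=abs(A@x-q[:,2])<5
print('plane',x,w.sum(),np.percentile(q[w],[2,50,98],axis=0).round(1))
```

```text
t 12.37 pos [ 537.6 -463.9  130.7] q [ 0.4   0.64  0.4   1.45 -0.27  1.1   2.11] F [ 0.8 -0.8  0.6] open 54.8 grip 0.0
delta cm [0.16 0.03 6.07] rot [-0.11  0.29 -0.24]
plane [-1.14113244e-02  9.77309092e-02  1.04201572e+02] 230 [[ 507.8 -492.4   97.8]
 [ 526.1 -464.1  104.7]
 [ 550.8 -436.3  109.9]]
```

View pics/c7.png

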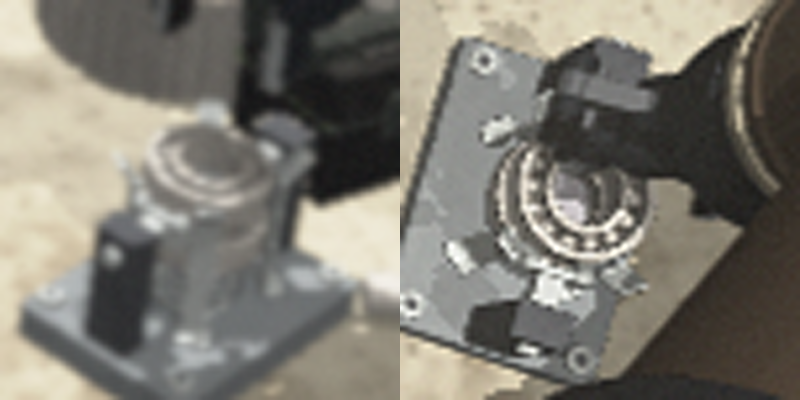

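The bearing sits centred on the mouth at about (585,195) in the right crop, with its top at about 104 mm. I close to about 32 mm and press down.

Request:
apply_moves --targets '[{"delta_pos":[0.15,0,0],"rot":[0,0,0],"fingers":-0.25},{"delta_pos":[0.15,0,1],"rot":[0,0,0],"fingers":-0.25},{"delta_pos":[0.15,0,2.5],"rot":[0,0,0],"fingers":-0.25},{"delta_pos":[0.15,0,3.8],"rot":[0,0,0],"fingers":-0.25},{"delta_pos":[0.15,0,3.8],"rot":[0,0,0],"fingers":-0.25}]'

```text
t: 12.88
eef_pos: [532.7, -460.0, 83.9]
orientation: [0.156, 0.988, 0.002, -0.003]
force: [-0.7, 1.0, -0.5]
opening: 32.0
grip_force: 0.0
```

Request:
apply_moves --targets '[{"delta_pos":[0,0,0.3],"rot":[0,0,0],"fingers":-0.25},{"delta_pos":[0,0,0.6],"rot":[0,0,0],"fingers":-0.25},{"delta_pos":[0,0,0.8],"rot":[0,0,0],"fingers":-0.25},{"delta_pos":[0,0,0.8],"rot":[0,0,0],"fingers":-0.25}]'

```text
t: 13.22
eef_pos: [534.6, -462.1, 80.5]
orientation: [0.156, 0.988, -0.0, 0.0]
force: [-0.2, 0.1, 0.3]
opening: 32.3
grip_force: 0.0
```

Request:
apply_moves --targets '[{"delta_pos":[-0.1,0,0.2],"rot":[0,0,0],"fingers":-0.25},{"delta_pos":[-0.1,0,0.4],"rot":[0,0,0],"fingers":-0.25},{"delta_pos":[-0.1,0,0.6],"rot":[0,0,0],"fingers":-0.25},{"delta_pos":[-0.1,0,0.8],"rot":[0,0,0],"fingers":-0.25},{"delta_pos":[-0.1,0,0.8],"rot":[0,0,0],"fingers":-0.25}]'

```text
t: 13.63
eef_pos: [535.5, -462.3, 72.4]
orientation: [0.156, 0.988, -0.0, -0.0]
force: [0.0, -0.2, -0.3]
opening: 31.8
grip_force: 0.1
```

Request:
apply_moves --targets '[{"delta_pos":[-0.1,-0.1,0.2],"rot":[0,0,0],"fingers":-0.25},{"delta_pos":[-0.1,-0.1,0.4],"rot":[0,0,0],"fingers":-0.25},{"delta_pos":[-0.1,-0.1,0.6],"rot":[0,0,0],"fingers":-0.25},{"delta_pos":[-0.1,-0.1,0.8],"rot":[0,0,0],"fingers":-0.25},{"delta_pos":[-0.1,-0.1,0.8],"rot":[0,0,0],"fingers":-0.25}]'

```text
t: 14.05
eef_pos: [536.6, -463.8, 64.8]
orientation: [0.156, 0.988, -0.0, 0.0]
force: [-0.3, -0.4, 1.4]
opening: 32.1
grip_force: 0.8
```

Request:
apply_moves --targets '[{"delta_pos":[0,0,0.2],"rot":[0,0,0],"fingers":-0.25},{"delta_pos":[0,0,0.4],"rot":[0,0,0],"fingers":-0.25},{"delta_pos":[0,0,0.6],"rot":[0,0,0],"fingers":-0.25},{"delta_pos":[0,0,0.6],"rot":[0,0,0],"fingers":-0.25}]'

```text
t: 14.38
eef_pos: [537.8, -464.6, 60.4]
orientation: [0.156, 0.988, -0.001, 0.002]
force: [-0.1, -0.4, 0.0]
opening: 32.1
grip_force: 0.0
```

Request:
apply_moves --targets '[{"delta_pos":[0.1,0,0.2],"rot":[0,0,0],"fingers":-0.25},{"delta_pos":[0.1,0,0.4],"rot":[0,0,0],"fingers":-0.25},{"delta_pos":[0.1,0,0.5],"rot":[0,0,0],"fingers":-0.25},{"delta_pos":[0.1,0,0.5],"rot":[0,0,0],"fingers":-0.25}]'

```text
t: 14.72
eef_pos: [535.3, -463.3, 53.2]
orientation: [0.156, 0.988, -0.0, -0.0]
force: [2.8, -1.1, 2.3]
opening: 32.2
grip_force: 1.2
```

Run:
```python
from h import *
to([536.4,-463.3,30],72.3)
a=cam('scene');b=cam('top')
f=lambda im,c:cv2.resize(im[c[1]-32:c[1]+32,c[0]-32:c[0]+32],(400,400),interpolation=2)
save('c8',np.hstack([f(a['image'],(362,225)),f(b['image'],(405,200))]))
```

```text
t 14.72 pos [ 535.3 -463.3   53.2] q [ 0.42  0.72  0.37  1.52 -0.29  0.96  2.13] F [ 2.8 -1.1  2.3] open 32.2 grip 1.2
delta cm [-0.11  0.03  2.32] rot [-0.   -0.01 -0.24]
```

View pics/c8.png

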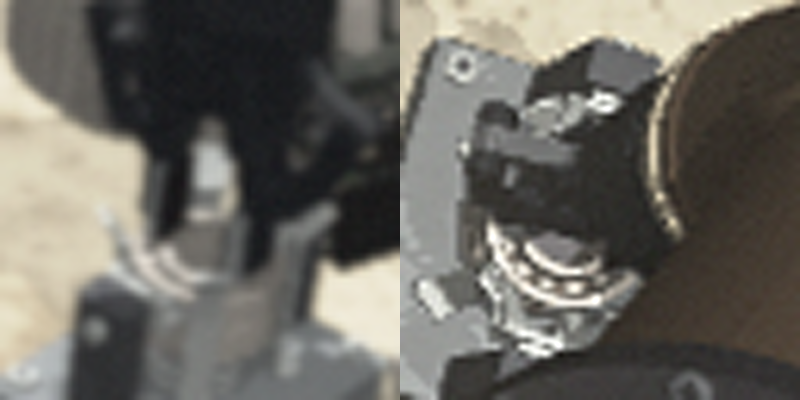

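The fingers (left crop, about (170,190) and (250,230)) stand on the ring within the blades. From here on I use numbers only: check the ring's height and tilt from depth.

```bash
cat >> h.py <<'E'
def ring(names=('top','scene'),lo=60,hi=115):
    ph=np.radians(-17.7);R=np.array([[np.cos(ph),np.sin(ph)],[-np.sin(ph),np.cos(ph)]])
    for n in names:
        c=cam(n);P=cloud(c);d=(P[...,:2]-[535.8,-464])@R.T;r=np.hypot(d[...,0],d[...,1])
        m=(r<31)&(r>14)&(P[...,2]>lo)&(P[...,2]<hi)&(c['image'].max(2)>90)
        print(n,m.sum(),end=' ')
        for i in range(8):
            a=np.degrees(np.arctan2(d[...,1],d[...,0]))%360; k=m&(a>=i*45)&(a<i*45+45)
            if k.sum()>5: print(i*45,k.sum(),np.percentile(P[...,2][k],[20,50,80]).astype(int),end=' | ')
        print()
E
python3 - <<'E'
from h import *
ring()
E
```

```text
top 160 90 39 [73 83 86] | 135 52 [79 84 86] | 180 49 [78 84 87] | 225 20 [79 85 86] | 
scene 176 0 40 [73 80 84] | 45 11 [ 81  89 105] | 90 26 [80 84 94] | 135 29 [80 83 84] | 180 27 [66 82 85] | 225 28 [ 82  93 102] | 270 14 [77 81 85] |
```

The ring's top is at about 85–86 all round (flat), so eef + 33 = ring top. I press on to eef about 38 (underside about 55).

Request:
apply_moves --targets '[{"delta_pos":[-0.1,0,0.2],"rot":[0,0,0],"fingers":-0.25},{"delta_pos":[-0.1,0,0.4],"rot":[0,0,0],"fingers":-0.25},{"delta_pos":[-0.1,0,0.6],"rot":[0,0,0],"fingers":-0.25},{"delta_pos":[-0.1,0,0.8],"rot":[0,0,0],"fingers":-0.25},{"delta_pos":[-0.1,0,0.8],"rot":[0,0,0],"fingers":-0.25}]'

```text
t: 15.33
eef_pos: [535.6, -463.4, 44.7]
orientation: [0.156, 0.988, 0.0, -0.001]
force: [0.3, 0.9, -0.4]
opening: 32.2
grip_force: 0.0
```

Run:
```python
from h import *
to([536.4,-463.3,38],72.3)
ring()
```

```text
t 15.33 pos [ 535.6 -463.4   44.7] q [ 0.42  0.73  0.37  1.52 -0.3   0.95  2.13] F [ 0.3  0.9 -0.4] open 32.2 grip 0.0
delta cm [-0.07  0.03  0.67] rot [ 0.02 -0.07 -0.26]
top 137 90 40 [68 75 77] | 135 35 [70 75 81] | 180 40 [73 77 79] | 225 22 [72 75 78] | 
scene 128 0 39 [69 75 80] | 45 14 [ 71  76 103] | 90 21 [ 71  82 100] | 180 14 [62 64 66] | 225 21 [73 84 96] | 270 13 [68 70 73] |
```

Request:
apply_moves --targets '[{"delta_pos":[-0.05,0,0.2],"rot":[0,0,0],"fingers":-0.25},{"delta_pos":[-0.05,0,0.4],"rot":[0,0,0],"fingers":-0.25},{"delta_pos":[-0.05,0,0.6],"rot":[0,0,0],"fingers":-0.25},{"delta_pos":[-0.05,0,0.6],"rot":[0,0,0],"fingers":-0.25}]'

```text
t: 15.77
eef_pos: [536.9, -463.9, 39.4]
orientation: [0.156, 0.988, -0.0, 0.0]
force: [-0.5, 1.0, 4.3]
opening: 31.8
grip_force: 1.9
```

Run:
```python
from h import *
to([536.4,-463.3,38],72.3)
ring()
```

```text
t 15.77 pos [ 536.9 -463.9   39.4] q [ 0.42  0.74  0.36  1.52 -0.3   0.94  2.13] F [-0.5  1.   4.3] open 31.8 grip 1.9
delta cm [0.07 0.04 0.14] rot [-0.01  0.03 -0.24]
top 131 90 37 [65 71 74] | 135 29 [66 74 83] | 180 43 [67 72 78] | 225 22 [67 72 73] | 
scene 118 0 39 [67 70 79] | 45 10 [ 73  93 109] | 90 17 [71 82 98] | 180 17 [63 64 68] | 225 22 [68 75 94] | 270 11 [65 67 68] |
```

Ring top is at about 72. I press 2 mm more and then withdraw straight up.

Request:
apply_moves --targets '[{"delta_pos":[0,0,0.1],"rot":[0,0,0],"fingers":-0.25},{"delta_pos":[0,0,0.2],"rot":[0,0,0],"fingers":-0.25},{"delta_pos":[0,0,0.25],"rot":[0,0,0],"fingers":-0.25},{"delta_pos":[0,0,0.25],"rot":[0,0,0],"fingers":-0.25}]'

```text
t: 16.2
eef_pos: [536.9, -463.8, 37.1]
orientation: [0.156, 0.988, -0.0, 0.0]
force: [1.1, -0.2, 4.7]
opening: 32.3
grip_force: 2.0
```

Request:
apply_moves --targets '[{"delta_pos":[0,0,-0.5],"rot":[0,0,0],"fingers":-0.25},{"delta_pos":[0,0,-1.5],"rot":[0,0,0],"fingers":-0.25},{"delta_pos":[0,0,-3],"rot":[0,0,0],"fingers":-0.25},{"delta_pos":[0,0,-5],"rot":[0,0,0],"fingers":-0.25},{"delta_pos":[0,0,-8],"rot":[0,0,0],"fingers":-0.25}]'

```text
t: 16.62
eef_pos: [535.2, -462.3, 116.0]
orientation: [0.156, 0.988, 0.001, -0.002]
force: [0.5, -0.3, 0.1]
opening: 32.0
grip_force: 0.0
```

Request:
apply_moves --targets '[{"delta_pos":[0,0,-4],"rot":[0,0,0],"fingers":-0.25},{"delta_pos":[0,0,-8],"rot":[0,0,0],"fingers":-0.25},{"delta_pos":[0,0,-12],"rot":[0,0,0],"fingers":-0.25},{"delta_pos":[0,0,-13],"rot":[0,0,0],"fingers":-0.25},{"delta_pos":[0,0,-13],"rot":[0,0,0],"fingers":-0.25}]'

```text
t: 17.03
eef_pos: [537.6, -465.3, 252.6]
orientation: [0.156, 0.988, -0.002, 0.003]
force: [-0.1, 0.2, -0.2]
opening: 32.3
grip_force: 0.0
```

Run:
```python
from h import *
to([536.4,-463.3,38],72.3)
ring()
```

```text
t 17.03 pos [ 537.6 -465.3  252.6] q [ 0.39  0.56  0.43  1.28 -0.23  1.34  2.07] F [-0.1  0.2 -0.2] open 32.3 grip 0.0
delta cm [ 0.32  0.21 21.46] rot [-0.15  0.39 -0.26]
top 372 0 43 [72 77 84] | 45 52 [69 74 77] | 90 55 [67 72 77] | 135 32 [69 76 80] | 180 42 [72 75 79] | 225 43 [71 74 77] | 270 53 [67 73 77] | 315 52 [70 76 80] | 
scene 182 0 52 [71 75 82] | 45 30 [70 72 75] | 90 10 [71 74 76] | 180 15 [63 65 67] | 225 11 [71 73 75] | 270 19 [69 72 75] | 315 41 [69 74 76] |
```

The top bearing sits level at about 75–76 mm all round, under the catches and against the spring, and the gripper is clear. I hand in.

```bash
python3 -c "
from rig import workorder
print(workorder.finish_job())"
```

```text
the job is handed in; nothing more can be done
None
```

The 62 mm bearing is loaded on top of the other one: depth readings put its top level at about 76 mm, the catch height, with the gripper clear, and the job was handed in at about 17 s.

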